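# Seat the lens barrel in the photometer's V-block and hold it down

### The job

Press the blue V-block fully down, flush, into the rectangular recess of the aluminium bench plate. Then take the black lens barrel from its white rest and lay it in the V, lengthwise centred, so that it bears on both sloping faces. The program finishes while the gripper still holds the barrel pressed down firmly into the V (some 10 to 20 N), without letting go; leave the mortar, the tape roll and the small jar undisturbed.

Things in the scene. Friction and masses are not known exactly. Their poses are not given: they have to be found in the camera images.
- bench: Fixed aluminium bench plate, 220 x 110 x 22 mm (x, y, z), on the table; origin under its middle, z up. At its two ends (x = +94 and -94 mm) stand housings 26 x 56 mm, tops 80 mm above the table: the black lamp (+x) and the grey detector (-x). The rectangular recess lies between them.
- recess (a point): Centre of the floor of the recess in the bench plate, 10 mm above the table and 12 mm below the plate's top. The recess is 100 mm along this point's x and 44 mm along its y (the V-block has 2 mm of play on every side), with a 2.5 mm chamfer round its mouth. z up.
- cradle_grip (a point): Middle of the grip rib of the loose blue V-block (0.3 kg), 20 mm above its underside; x along the V, z up. Base slab 96 x 40 x 12 mm (x, y, z); on it the rib, 58 mm long, 12 mm thick (y), from 12 to 28 mm above the underside: pinch it across y. Between the saddles 58 mm (x) are free for the fingers. Half a turn changes nothing. Starts upright on the table.
- v_seat (a point): Point of the V-block, 48.6 mm above its underside, where the middle of the lens barrel lies when seated; x along the V, z up. Two saddles at x = -36 and +36 mm, 14 mm long, 40 mm wide, 41 mm above the underside at their tops, carry a 90 degree V with its bottom at 26 mm. All parts are rigid; the seated barrel clears the rib by 4.6 mm.
- v_plus: The two sloping faces of the V on the block's +y side (one in each saddle); the origin and axes are the V-block's own: centre of its underside.
- v_minus: The two sloping faces of the V on the block's -y side; the origin and axes are the V-block's own: centre of its underside.
- barrel_center (a point): Middle of the loose lens barrel (0.1 to 0.2 kg), a smooth black cylinder of 32 mm diameter and 104 mm length with two thin brass bands and a glass at each end, both ends alike. x along its axis; y and z turn with it as it rolls. It starts lying level, its axis 20 mm above the table.
- barrel: The lens barrel itself; origin at its middle, x along its axis.
- rest: Fixed white parking rest under the barrel, base 110 x 60 x 4 mm; origin under its middle, x along the barrel. Four chocks, 12 mm long, at x = -40 and +40 mm, keep the barrel from rolling; they reach 11 mm above the table and from 13 to 24.5 mm to either side. Between them 68 mm along x are free for the fingers, over the base plate.
- mortar: Bystander: white mortar, 94 mm wide, 55 mm high; origin under its middle.
- tape: Bystander: roll of tan tape lying flat, 93 mm wide, 48 mm high; origin under its middle.
- jar: Bystander: small white capped jar, 48 mm wide, 62 mm high; origin under its middle.
Mind the look-alikes: they are no part of the job. What is shaped like the barrel but turquoise is not meant.

How it is judged:
By the outcome, as a careful person would: the job done as asked, in the order asked, and still so for the second after the job is handed in, while the arm keeps its last pose, push and grip.
It also fails if it takes over 61 s, if anything falls off the work surface, if the arm or the gripper's body presses on something with over 40 N, if the wrist force passes 120 N, or if a joint passes its speed limit or range.

### The arm

A 6-joint arm with a two-finger parallel gripper is mounted at the origin on a cart in front of the work surface, level with it; the furniture and walls round the work are solid. World frame = base frame: x ahead of the robot, y to its left, z up, the work surface at z = 0. Lengths are in m, angles in rad, forces in N, time in s.
With the tool pointing down it reaches from about 0.275 to 0.85 m from the base axis. Payload 19 kg.
Tool frame: the origin (TCP) lies between the finger pads; the fingertips stand 8 mm ahead of it and the grasp point (between the pads) lies 11 mm behind it; z points along the fingers, y is the direction in which the jaws open and shut (so a half turn about z gives the same grasp; the last joint's range is limited). The gripper opens to 85 mm and grips with 20 to 120 N. Pads are 22 mm wide; open, the fingers measure 114 mm over their backs; the gripper's body (76 mm by 85 mm) begins 54 mm behind the grasp point. The pads swing forward as they close: fully open they stand 13 mm farther back than shut.
Start: joints at [1.176, 0.15, 1.437, -0, 1.554, -0.134], TCP at [0.148, 0.556, 0.239] pointing down, gripper open.
Joint ranges: [-2.8, 2.8], [-0.68, 2.1], [0.12, 2.68], [-1.39, 4.53], [0.16, 2.79], [-2.81, 2.81]. Speed limits (rad/s): [1.89, 1.89, 2.22, 3.01, 3.01, 3.01].

### API

Orientations are given as [roll, pitch, yaw] about the fixed x, y, z axes, in that order (R = Rz(yaw) Ry(pitch) Rx(roll)).
In Python, from cell import ctrl, optics, workorder gives the robot as it stands.
- The arm moves only by the tool servo_tool, never from a script. Its argument "motion" is text: rows parted by semicolons, each of 5 numbers parted by spaces: the opening, from 0 (shut) to 1 (fully open), then the shift along the tool's x, y, z in m, then the turn about the tool's z in rad. A call has 1 to 12 rows; each row is the pose to reach, as a shift and turn from the pose commanded when the call began, along the tool's axes at that moment; what a row does not reach only later rows make up. A row lasts 1/10 s, in which the tool goes at most 50 mm and 8.59 degrees, less where a joint would pass 70% of its speed; a pose out of reach is approached as far as the arm can. A call with a gripper value outside its range is refused whole. The fingers move at their own pace and stop on an object; "newtons" is the grip in N (left out, the last holds). Time passes only in rows, so rows that repeat a pose let the fingers close. It gives the time, the measured TCP pose, the force and the opening at its end, in the units of the state.
- ctrl.get_obs(): the state, without advancing time (a new reading comes with each control period).
- optics.read_camera(name): name is "side" or "top"; returns the picture (400x640x3 uint8, blue, green, red); there is no depth.
- optics.get_calibration(name): a dict with "fx", "fy", "cx", "cy" (pixels), "R" (3x3) and "t" (3): a world point X has camera coordinates R X + t. Camera axes: x right, y down, z forward; pixel columns grow to the right and rows downward; lengths in m; the calibration is good to about 2 mm. A picture is of the moment at which its call begins. get_calibration takes no time and is no camera call.
- workorder.sign_off(): hands the job in, once; it reports no verdict.
The state is a dict: "t": time; "qpos": joint angles; "dq": joint speeds; "tau": joint torques, N m; "tcp_pos": TCP position; "eef_rot": TCP orientation; "ft_force": force on the tool from outside, world axes, zero at the start; "wrist_torque": the same for the moment, N m; "width": finger opening in m.
Only numpy, scipy, OpenCV 4.12 (cv2) and the standard library are available. Lean on these libraries where they do the work, as an engineer would, in place of code of your own. Each camera call takes 0.05 s, during which the arm holds its last target.

## Working session

There is one attempt and no reset: what is moved stays moved. The work goes in short steps, Python scripts to look and compute and a tool call to move; the robot and the scene stay as the last step left them, time stands still between calls to the robot, and variables do not carry over. Pictures are saved under pics/ and viewed, and the job is handed in when it is done.

Besides the shell and the picture viewer there is one more tool, called after "Request:" as name(argument=value, ...) on one line, values as JSON. servo_tool: Moves the arm, as the interface text tells. Its arguments: {"type":"object","properties":{"motion":{"type":"string"},"newtons":{"type":"number"}},"required":["motion"]}

```bash
ls; mkdir -p pics; python3 - <<'E'
from cell import ctrl, optics, workorder
import cv2
o=ctrl.get_obs(); print(o)
for n in("side","top"):
    print(n,optics.get_calibration(n)); cv2.imwrite(f"pics/{n}0.png",optics.read_camera(n))
E
```

```text
pics
{'t': 0.0, 'qpos': array([ 1.17600773e+00,  1.50985163e-01,  1.43801899e+00, -2.28322090e-05,
        1.55378086e+00, -1.33991442e-01]), 'dq': array([-1.02367651e-04,  2.44525402e-04, -1.52307154e-03, -5.57574816e-04,
       -8.19816971e-05,  3.70404431e-04]), 'tau': array([-3.12460979e-03, -7.13050890e+01, -5.70893991e+01, -1.60586678e-04,
        8.57659470e-03,  2.74874446e-05]), 'tcp_pos': array([0.14819687, 0.55533756, 0.23868192]), 'eef_rot': array([-3.14040793e+00, -1.36664485e-04,  2.88079582e+00]), 'ft_force': array([-0.31233003,  0.45474312,  0.25845503]), 'wrist_torque': array([-0.01726555,  0.00351598, -0.00891936]), 'width': 0.08548630305147349}
side {'fx': 390.69714407013134, 'fy': 390.69714407013134, 'cx': 319.9585953565474, 'cy': 195.97054343414152, 'R': array([[ 0.9982542 , -0.05746143, -0.01366536],
       [-0.04651916, -0.62233544, -0.78136712],
       [ 0.03639403,  0.78063871, -0.62392202]]), 't': array([-0.56493572,  0.1189627 ,  1.11942363])}
top {'fx': 489.48914499344517, 'fy': 489.48914499344517, 'cx': 317.6968576560377, 'cy': 196.5964853298718, 'R': array([[ 0.00890946, -0.9999418 ,  0.00608491],
       [-0.98690101, -0.00977318, -0.16103067],
       [ 0.16108077, -0.0045705 , -0.98693064]]), 't': array([0.06627413, 0.55486206, 1.34391633])}
```

View pics/side0.png

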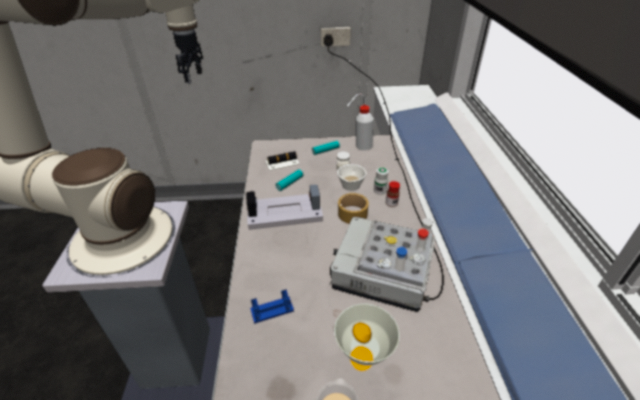

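View pics/top0.png

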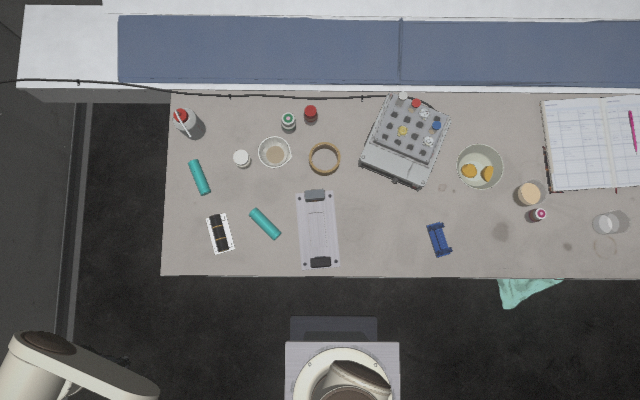

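The top view shows the blue V-block near (440,240), the bench plate near (318,229) with the lamp below and the detector above, the black barrel on its white rest near (220,233), and the turquoise look-alikes at (200,177) and (265,223). I'll measure these now.

```bash
cat > h.py <<'E'
import numpy as np, cv2
from cell import ctrl, optics, workorder
def ray(n,uv,z):
    c=optics.get_calibration(n);R=np.array(c['R']);t=np.array(c['t'])
    C=-R.T@t; d=R.T@np.array([(uv[0]-c['cx'])/c['fx'],(uv[1]-c['cy'])/c['fy'],1.])
    return C+d*(z-C[2])/d[2]
def proj(n,X):
    c=optics.get_calibration(n);p=np.array(c['R'])@np.array(X)+c['t']
    return np.array([c['fx']*p[0]/p[2]+c['cx'],c['fy']*p[1]/p[2]+c['cy']])
def crop(img,u,v,w,h,s,fn):
    cv2.imwrite(fn,cv2.resize(img[v:v+h,u:u+w],None,fx=s,fy=s,interpolation=cv2.INTER_CUBIC))
E
python3 - <<'E'
from h import *
t=cv2.imread('pics/top0.png');s=cv2.imread('pics/side0.png')
a=cv2.resize(t[180:280,190:350],None,fx=5,fy=5,interpolation=2);cv2.imwrite('pics/c1.png',a)
a=cv2.resize(t[210:270,410:470],None,fx=6,fy=6,interpolation=2)
b=cv2.resize(s[280:340,240:300],None,fx=6,fy=6,interpolation=2);cv2.imwrite('pics/c2.png',np.hstack([a,b]))
a=cv2.resize(s[140:240,230:340],None,fx=6,fy=6,interpolation=2);cv2.imwrite('pics/c3.png',a)
E
```

```text
(no output)
```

View pics/c1.png

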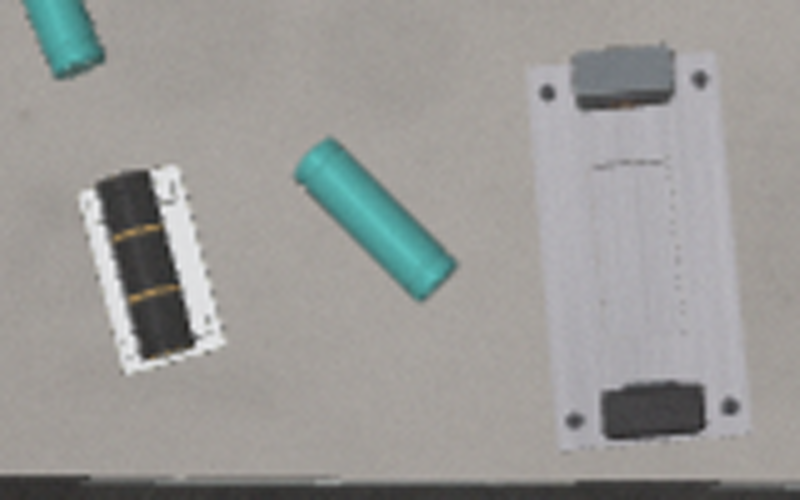

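View pics/c2.png

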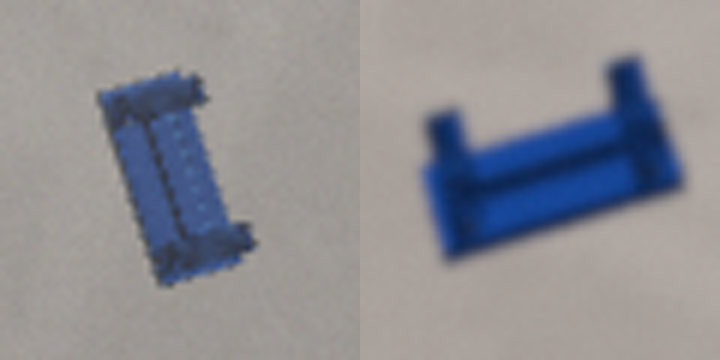

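View pics/c3.png

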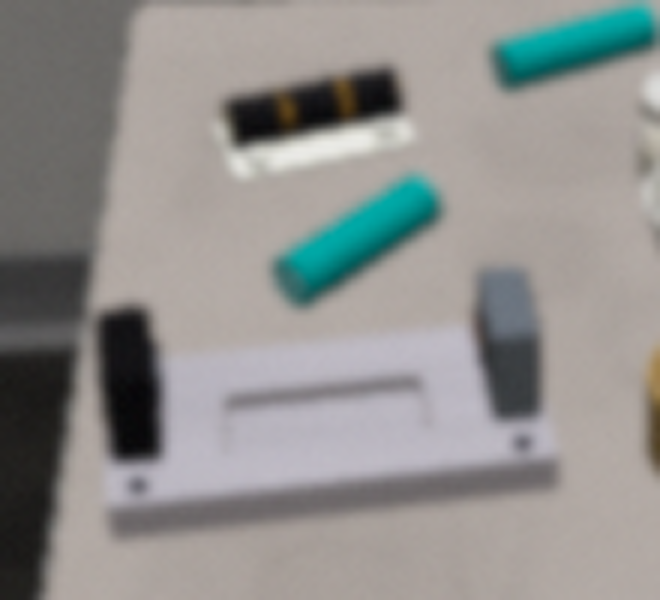

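```bash
python3 - <<'E'
from h import *
for n in('top','side'):
    c=optics.get_calibration(n); print(n,-np.array(c['R']).T@c['t'])
t=cv2.imread('pics/top0.png');s=cv2.imread('pics/side0.png')
# bench screws
gray=cv2.cvtColor(t,cv2.COLOR_BGR2GRAY).astype(float)
P=[]
for u,v in [(547,92),(699,78),(574,420),(730,406)]:
    u=190+(u+.5)/5-.5;v=180+(v+.5)/5-.5
    ui,vi=int(round(u)),int(round(v)); w=gray[vi-4:vi+5,ui-4:ui+5]; w=np.clip(np.median(w)-w-25,0,None)
    yy,xx=np.mgrid[vi-4:vi+5,ui-4:ui+5]
    uv=((w*xx).sum()/w.sum(),(w*yy).sum()/w.sum()); P.append(ray('top',uv,.022)); print(uv,P[-1])
P=np.array(P);print('bench',P.mean(0)); d=(P[0]+P[1]-P[2]-P[3]);print('ang',np.degrees(np.arctan2(d[1],d[0])),np.linalg.norm(d)/2,np.linalg.norm(P[0]-P[1]))
d=P[1]-P[0]+P[3]-P[2];print('y-ang',np.degrees(np.arctan2(d[1],d[0]))+90)
# side screws
for u,v in[(137,485),(522,443)]:
    print('side screw',ray('side',(230+(u+.5)/6-.5,140+(v+.5)/6-.5),.022))
# blue
for n,im in(('top',t),('side',s)):
    h=cv2.cvtColor(im,cv2.COLOR_BGR2HSV); m=((h[...,0]>105)&(h[...,0]<125)&(h[...,1]>120)).astype(np.uint8)
    x0,y0,x1,y1=(410,210,470,270) if n=='top' else (240,280,300,340)
    mm=np.zeros_like(m);mm[y0:y1,x0:x1]=m[y0:y1,x0:x1]
    cs,_=cv2.findContours(mm,0,2);c=max(cs,key=cv2.contourArea);r=cv2.minAreaRect(c);print(n,cv2.contourArea(c),r)
    for z in(0,.012,.041):
        q=np.array([ray(n,p,z) for p in cv2.boxPoints(r)]);print(z,q.round(4).tolist(),q.mean(0))
# blue handpicked corners, side bottom edge z=0 ; top
f=lambda u,v:(240+(u+.5)/6-.5,280+(v+.5)/6-.5)
A,B=[ray('side',f(*p),0) for p in((448-360,262),(684-360,187))]
print('side base',A,B,np.linalg.norm(A-B))
g=lambda u,v:(410+(u+.5)/6-.5,210+(v+.5)/6-.5)
for nm,p,z in(('farL-top',(100,92),.041),('farR-top',(205,92),.041),('nearR',(254,238),.041),('nearbase',(164,286),.012)):
    print(nm,ray('top',g(*p),z))
# barrel
h=cv2.cvtColor(t,cv2.COLOR_BGR2HSV)
m=np.zeros(t.shape[:2],np.uint8);m[205:260,200:240]=(t[205:260,200:240].max(2)<110)
m=cv2.morphologyEx(m,cv2.MORPH_CLOSE,np.ones((3,3)));m=cv2.morphologyEx(m,cv2.MORPH_OPEN,np.ones((5,5)))
cs,_=cv2.findContours(m,0,2);c=max(cs,key=cv2.contourArea);r=cv2.minAreaRect(c);print('barrel',r)
q=np.array([ray('top',p,.02) for p in cv2.boxPoints(r)]);print(q,q.mean(0),[np.linalg.norm(q[i]-q[i-1]) for i in range(4)])
E
```

```text
top [0.33052439 0.07783542 1.41529875]
side [ 0.52874316 -0.83229272  0.78366654]
(np.float64(299.0599571734475), np.float64(198.13276231263384)) [0.5529123  0.12505252 0.022     ]
(np.float64(329.5253456221198), np.float64(195.42857142857142)) [0.56168273 0.03728121 0.022     ]
(np.float64(304.5035294117647), np.float64(263.76235294117646)) [0.36562194 0.10688365 0.022     ]
(np.float64(335.56169429097605), np.float64(260.95211786372005)) [0.37428171 0.01929026 0.022     ]
bench [0.46362467 0.07212691 0.022     ]
ang 5.512293178541611 0.18821608331842515 0.0882084104754418
y-ang 5.676213307661442
side screw [0.37072929 0.02160124 0.022     ]
side screw [0.55845241 0.03882067 0.022     ]
top 109.5 ((440.9500427246094, 238.35000610351562), (20.238576889038086, 6.640782356262207), 71.56504821777344)
0 [[0.4673, -0.2688, 0.0], [0.4735, -0.2873, 0.0], [0.4181, -0.3041, 0.0], [0.4119, -0.2857, 0.0]] [ 0.44271763 -0.28645671  0.        ]
0.012 [[0.4661, -0.2659, 0.012], [0.4723, -0.2842, 0.012], [0.4174, -0.3008, 0.012], [0.4112, -0.2826, 0.012]] [ 0.44176637 -0.28336796  0.012     ]
0.041
[... 709 characters left out ...]
.39757653 -0.30676673  0.        ] [ 0.48768903 -0.27922011  0.        ] 0.09422886584188016
farL-top [ 0.47688891 -0.23558005  0.041     ]
farR-top [ 0.47736101 -0.28504182  0.041     ]
nearR [ 0.40915719 -0.30571561  0.041     ]
nearbase [ 0.38769746 -0.27016488  0.012     ]
barrel ((218.6038360595703, 232.38076782226562), (36.48561096191406, 10.61240005493164), 74.74488067626953)
[[0.49831304 0.38324665 0.02      ]
 [0.50665651 0.35427757 0.02      ]
 [0.40637336 0.32292653 0.02      ]
 [0.39822918 0.35159825 0.02      ]] [0.45239302 0.35301225 0.02      ] [np.float64(0.10496856934091331), np.float64(0.030146653378305112), np.float64(0.10506948677139506), np.float64(0.029805960574336408)]
```

```bash
python3 - <<'E'
from h import *
t=cv2.imread('pics/top0.png');s=cv2.imread('pics/side0.png')
for n,im,(x0,y0,x1,y1) in(('top',t,(415,210,465,270)),('side',s,(235,280,305,330))):
    i=im.astype(int); m=((i[...,0]-i[...,2])>25).astype(np.uint8)
    mm=np.zeros_like(m);mm[y0:y1,x0:x1]=m[y0:y1,x0:x1]
    cs,_=cv2.findContours(mm,0,1);c=max(cs,key=cv2.contourArea)
    print(n,cv2.contourArea(c),cv2.approxPolyDP(cv2.convexHull(c),1.,True)[:,0].tolist())
    o=cv2.resize(im[y0:y1,x0:x1],None,fx=10,fy=10,interpolation=0)
    cv2.drawContours(o,[((c-[x0,y0])*10+5)],-1,(0,0,255),1);cv2.imwrite(f'pics/b_{n}.png',o)
# edges of recess in side view, z=.022
f=lambda u,v:(230+(u+.5)/6-.5,140+(v+.5)/6-.5)
g=lambda u,v:(190+(u+.5)/5-.5,180+(v+.5)/5-.5)
c,sn=np.cos(np.radians(5.5)),np.sin(np.radians(5.5))
def loc(X,b): d=X[:2]-b; return (c*d[0]+sn*d[1],-sn*d[0]+c*d[1])
for p in((222,397),(422,375),(222,450),(432,425)): print('side recess',p,np.round(loc(ray('side',f(*p),.022),np.array([.4615,.0745])),4))
for p in((595,167),(668,161),(684,332),(604,303)): print('top recess',p,np.round(loc(ray('top',g(*p),.022),np.array([.4636,.0721])),4))
E
```

```text
top 424.0 [[439, 222], [443, 225], [451, 251], [447, 254], [437, 256], [427, 225]]
side 709.5 [[286, 290], [293, 307], [292, 311], [257, 322], [253, 321], [250, 310], [252, 299]]
side recess (222, 397) [-0.0516  0.0158]
side recess (422, 375) [0.0504 0.016 ]
side recess (222, 450) [-0.0535 -0.0251]
side recess (432, 425) [ 0.0509 -0.0238]
top recess (595, 167) [0.0486 0.0204]
top recess (668, 161) [ 0.0484 -0.0216]
top recess (684, 332) [-0.0498 -0.022 ]
top recess (604, 303) [-0.0295  0.0218]
```

View pics/b_top.png

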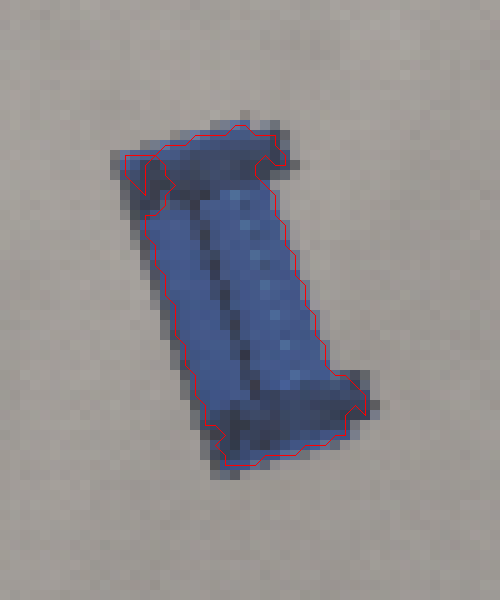

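View pics/b_side.png

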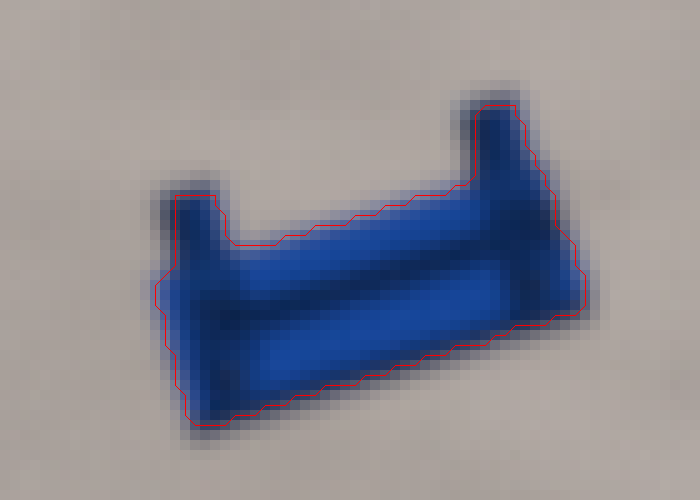

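```bash
python3 - <<'E'
from h import *
a=ray('top',(443.4,225.3),.041);b=ray('top',(451.8,250),.041);c=ray('top',(426.3,225.8),0);d=ray('top',(436,256.8),0)
print(a,b,c,d,np.linalg.norm(a-b),np.linalg.norm(c-d),np.degrees([np.arctan2(*(a-b)[1::-1]),np.arctan2(*(c-d)[1::-1])]),(a+b)/2,(c+d)/2,(a+b+c+d)/4)
A=ray('side',(292.8,311.5),0);B=ray('side',(254,323),0);print(A,B,np.linalg.norm(A-B),np.degrees(np.arctan2(*(A-B)[1::-1])))
# dark rib line: base? rib top edges
# side: saddle tops far corners (+y): 
C=ray('side',(235+16.5-.5,280+18.5-.5),.041);D=ray('side',(235+51.8-.5,280+9.5-.5),.041);print('side saddle +y tops',C,D,np.linalg.norm(C-D))
# barrel in side: check
for X in([.4524,.353,.036],): print(proj('side',X))
E
```

```text
[ 0.47626526 -0.28401707  0.041     ] [ 0.40706255 -0.30531459  0.041     ] [ 0.47868005 -0.2450066   0.        ] [ 0.38944806 -0.27053939  0.        ] 0.07240579523355505 0.09281310088736637 [17.10604616 15.96791452] [ 0.44166391 -0.29466583  0.041     ] [ 0.43406406 -0.25777299  0.        ] [ 0.43786398 -0.27621941  0.0205    ]
[ 0.4858413  -0.28116428  0.        ] [ 3.96955312e-01 -3.06072135e-01 -1.11022302e-16] 0.09230991258017318 15.65406979587831
side saddle +y tops [ 0.39205276 -0.26711719  0.041     ] [ 0.47302241 -0.2470057   0.041     ] 0.08342994662557575
[282.23843748 153.80760012]
```

```bash
cat >> h.py <<'E'
from scipy.spatial.transform import Rotation as Ro
def plan(p,yawdeg):
    o=ctrl.get_obs();R=Ro.from_euler('xyz',o['eef_rot']).as_matrix()
    d=R.T@(np.array(p)-o['tcp_pos']); y=np.radians(yawdeg)
    tn=-((y-o['eef_rot'][2]+np.pi)%(2*np.pi)-np.pi)
    print('shift',d.round(4),'turn',round(tn,4),'| t',round(o['t'],2),'tcp',o['tcp_pos'].round(4),'rot',o['eef_rot'].round(4),'F',o['ft_force'].round(1),'w',round(o['width'],4))
E
python3 -c "
from h import *
plan([.43,.0,.20],190);plan([.4375,-.275,.10],196.5);plan([.4375,-.275,.10],16.5)"
```

```text
shift [-0.4155 -0.4639  0.0392] turn -0.4353 | t 0.1 tcp [0.1482 0.5554 0.2387] rot [-3.1405e+00 -2.0000e-04  2.8808e+00] F [ 0.2 -1.  -0.3] w 0.0854
shift [-0.4937 -0.7275  0.1394] turn -0.5488 | t 0.1 tcp [0.1482 0.5554 0.2387] rot [-3.1405e+00 -2.0000e-04  2.8808e+00] F [ 0.2 -1.  -0.3] w 0.0854
shift [-0.4937 -0.7275  0.1394] turn 2.5928 | t 0.1 tcp [0.1482 0.5554 0.2387] rot [-3.1405e+00 -2.0000e-04  2.8808e+00] F [ 0.2 -1.  -0.3] w 0.0854
```

Request:
servo_tool(motion="1 -0.42 -0.46 0.03 -0.44;1 -0.42 -0.46 0.03 -0.44;1 -0.42 -0.46 0.03 -0.44;1 -0.42 -0.46 0.03 -0.44;1 -0.42 -0.46 0.03 -0.44;1 -0.42 -0.46 0.03 -0.44;1 -0.42 -0.46 0.03 -0.44;1 -0.42 -0.46 0.03 -0.44;1 -0.42 -0.46 0.03 -0.44;1 -0.42 -0.46 0.03 -0.44;1 -0.42 -0.46 0.03 -0.44;1 -0.42 -0.46 0.03 -0.44")

```text
t: 1.3
tcp_pos: [0.4193, 0.0325, 0.211]
eef_rot: [-3.142, 0.0, -2.963]
ft_force: [1.6, 1.3, 0.1]
width: 0.0854
```

```bash
python3 -c "
from h import *
plan([.4375,-.275,.10],196.5)"
```

```text
shift [ 0.0368 -0.3058  0.111 ] turn -0.1091 | t 1.3 tcp [0.4193 0.0325 0.211 ] rot [-3.1415e+00  3.0000e-04 -2.9628e+00] F [1.6 1.3 0.1] w 0.0854
```

Request:
servo_tool(motion="1 0.037 -0.306 0.111 -0.109;1 0.037 -0.306 0.111 -0.109;1 0.037 -0.306 0.111 -0.109;1 0.037 -0.306 0.111 -0.109;1 0.037 -0.306 0.111 -0.109;1 0.037 -0.306 0.111 -0.109;1 0.037 -0.306 0.111 -0.109;1 0.037 -0.306 0.111 -0.109;1 0.037 -0.306 0.111 -0.109;1 0.037 -0.306 0.111 -0.109")

```text
t: 2.3
tcp_pos: [0.4371, -0.2724, 0.1003]
eef_rot: [-3.142, 0.0, -2.853]
ft_force: [-0.1, 0.7, -0.5]
width: 0.0855
```

```bash
python3 -c "
from h import *
plan([.4375,-.275,.025],196.5)
s=optics.read_camera('side');t=optics.read_camera('top')
cv2.imwrite('pics/d.png',np.hstack([cv2.resize(s[230:340,210:330],None,fx=4,fy=4,interpolation=2),cv2.resize(t[200:310,410:490],None,fx=4,fy=4,interpolation=2)]))"
```

```text
shift [ 0.0004 -0.0026  0.0753] turn 0.0007 | t 2.3 tcp [ 0.4371 -0.2724  0.1003] rot [-3.1415e+00  1.0000e-04 -2.8529e+00] F [-0.1  0.7 -0.5] w 0.0855
```

View pics/d.png

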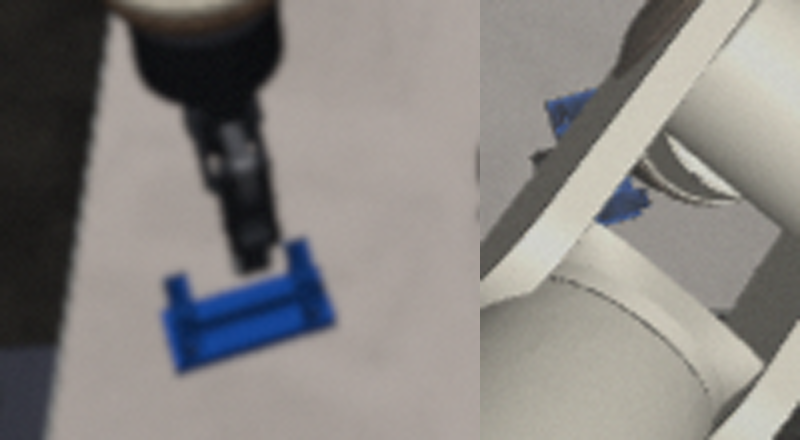

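Request:
servo_tool(motion="1 0 0 0.04 0;1 0 0 0.076 0;1 0 0 0.076 0;1 0 0 0.076 0;0 0 0 0.076 0;0 0 0 0.076 0;0 0 0 0.076 0;0 0 0 0.076 0;0 0 0 0.076 0;0 0 0 0.076 0;0 0 0 0.076 0;0 0 0 0.076 0", newtons=60)

```text
t: 3.6
tcp_pos: [0.4373, -0.2734, 0.0247]
eef_rot: [-3.141, 0.0, -2.853]
ft_force: [-0.6, 0.6, 8.5]
width: 0.0102
```

Request:
servo_tool(motion="0 0 0 0 0;0 0 0 0 0;0 0 0 0 0")

```text
t: 3.9
tcp_pos: [0.4373, -0.2734, 0.0247]
eef_rot: [-3.141, 0.0, -2.853]
ft_force: [-1.7, 1.0, 8.0]
width: 0.0101
```

```bash
python3 -c "
from h import *
plan([.4375,-.275,.025],196.5)
s=optics.read_camera('side')
cv2.imwrite('pics/e.png',cv2.resize(s[270:340,230:310],None,fx=8,fy=8,interpolation=2))"
```

```text
shift [ 0.0003 -0.0016 -0.0003] turn 0.0002 | t 3.9 tcp [ 0.4373 -0.2734  0.0247] rot [-3.1407e+00  4.0000e-04 -2.8535e+00] F [-1.7  1.   8. ] w 0.0101
```

View pics/e.png

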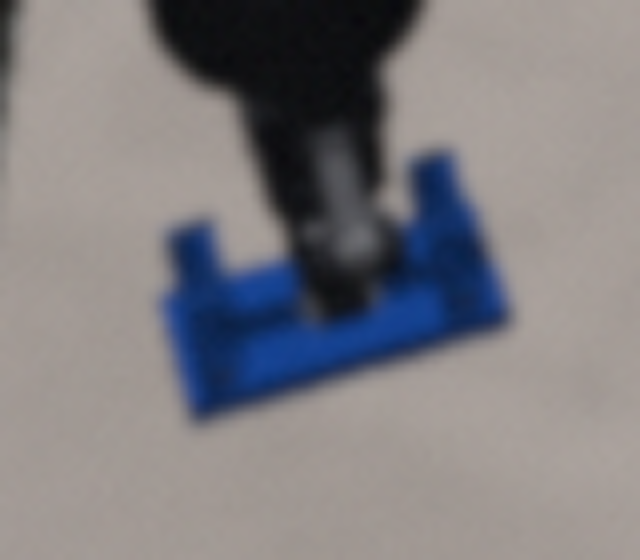

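Request:
servo_tool(motion="0 0 0 -0.02 0;0 0 0 -0.06 0;0 0 0 -0.1 0;0 0 0 -0.1 0;0 0 0 -0.1 0", newtons=80)

```text
t: 4.45
tcp_pos: [0.4371, -0.2731, 0.1243]
eef_rot: [-3.141, 0.0, -2.853]
ft_force: [0.5, 0.6, -2.8]
width: 0.0093
```

```bash
python3 -c "
from h import *
plan([.463,.073,.125],185.5)
s=optics.read_camera('side')
cv2.imwrite('pics/f.png',cv2.resize(s[220:340,220:320],None,fx=5,fy=5,interpolation=2))"
```

```text
shift [-0.1232  0.3245 -0.001 ] turn 0.1922 | t 4.45 tcp [ 0.4371 -0.2731  0.1243] rot [-3.1407e+00  5.0000e-04 -2.8534e+00] F [ 0.5  0.6 -2.8] w 0.0093
```

View pics/f.png

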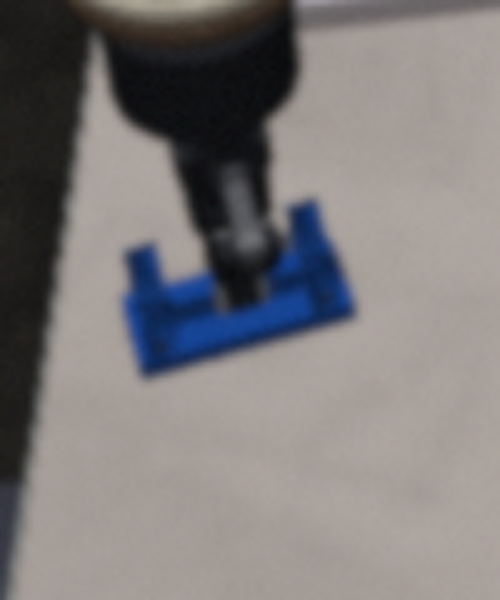

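Request:
servo_tool(motion="0 -0.123 0.325 0 0.192;0 -0.123 0.325 0 0.192;0 -0.123 0.325 0 0.192;0 -0.123 0.325 0 0.192;0 -0.123 0.325 0 0.192;0 -0.123 0.325 0 0.192;0 -0.123 0.325 0 0.192;0 -0.123 0.325 0 0.192;0 -0.123 0.325 0 0.192;0 -0.123 0.325 0.06 0.192;0 -0.123 0.325 0.06 0.192;0 -0.123 0.325 0.06 0.192")

```text
t: 5.7
tcp_pos: [0.4613, 0.0725, 0.0624]
eef_rot: [3.141, -0.005, -3.047]
ft_force: [0.5, 1.0, -1.8]
width: 0.0095
```

```bash
python3 -c "
from h import *
plan([.463,.073,.063],185.5)
s=optics.read_camera('side');t=optics.read_camera('top')
cv2.imwrite('pics/side_h.png',s);cv2.imwrite('pics/top_h.png',t)
cv2.imwrite('pics/g.png',cv2.resize(s[140:240,230:340],None,fx=7,fy=6,interpolation=2))
cv2.imwrite('pics/g2.png',cv2.resize(t[180:280,280:360],None,fx=6,fy=6,interpolation=2))"
```

```text
shift [-0.0017  0.0003 -0.0006] turn -0.0013 | t 5.7 tcp [0.4613 0.0725 0.0624] rot [ 3.1413 -0.0047 -3.0469] F [ 0.5  1.  -1.8] w 0.0095
```

View pics/g.png

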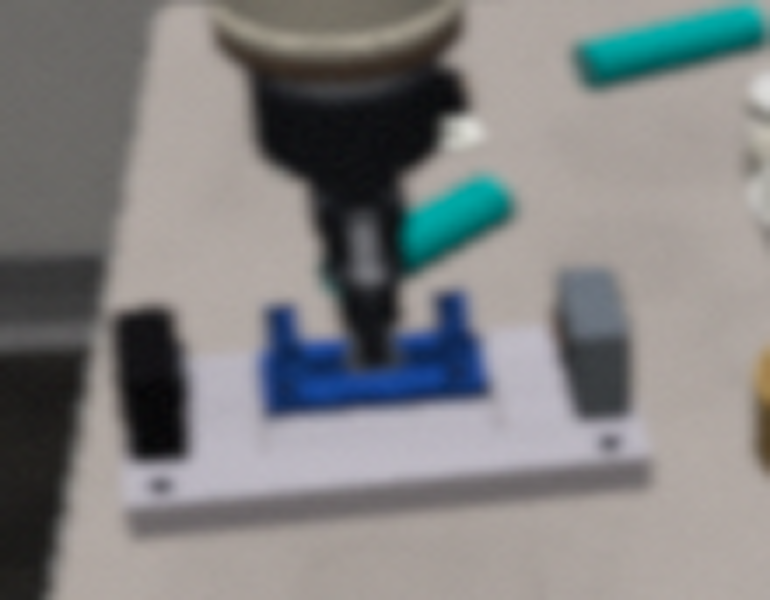

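View pics/g2.png

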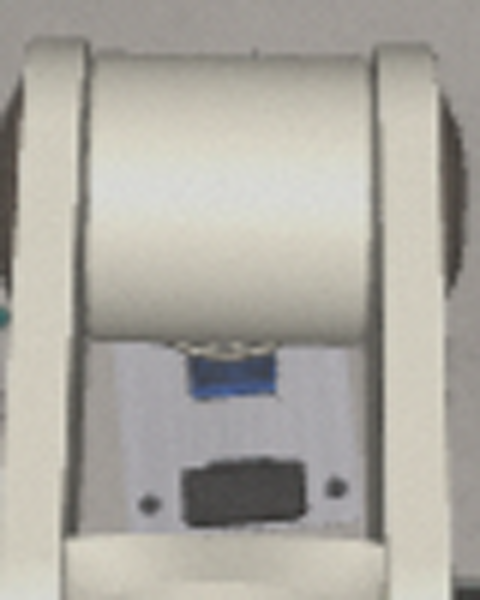

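```bash
cat > m.py <<'E'
from h import *
yaw=np.radians(5.5);c,sn=np.cos(yaw),np.sin(yaw)
def loc(X,b): d=X[:2]-np.array(b); return np.array([c*d[0]+sn*d[1],-sn*d[0]+c*d[1]])
BS=[.4604,.0740];BT=[.4636,.0721]
E
python3 - <<'E'
from m import *
s=cv2.imread('pics/side_h.png').astype(int);t=cv2.imread('pics/top_h.png').astype(int)
zu=.0377
f=lambda u,v:(230+(u+.5)/7-.5,140+(v+.5)/6-.5)
for p in((270,413),(488,396)): print('side',loc(ray('side',f(*p),zu),BS).round(4))
# masks for accurate edges
m=(s[...,0]-s[...,2]>40);m[:190]=0;m[:, :255]=0;m[:,310:]=0;m[215:]=0
ys,xs=np.nonzero(m);print(xs.min(),xs.max(),ys.min(),ys.max())
# bottom edge: per column last blue
col=[(u,np.nonzero(m[:,u])[0].max()+.5) for u in range(xs.min()+3,xs.max()-2)];P=np.array([loc(ray('side',q,zu),BS) for q in col]);
print('bottom edge y',np.polyfit(P[:,0],P[:,1],1))
g=lambda u,v:(280+(u+.5)/6-.5,180+(v+.5)/6-.5)
for p in((190,400),(276,396)): print('top',loc(ray('top',g(*p),zu),BT).round(4), loc(ray('top',g(*p),zu+.012),BT).round(4))
# screws check top
P=[ray('top',g(*p),.022) for p in((150,504),(336,489))];print([loc(p,BT).round(4) for p in P])
E
```

```text
side [-0.0458 -0.016 ]
side [ 0.0464 -0.0186]
267 299 190 208
bottom edge y [-0.00242877 -0.01584417]
top [-0.0477  0.0209] [-0.0485  0.0208]
top [-0.0494 -0.0194] [-0.0501 -0.019 ]
[array([-0.0937,  0.0437]), array([-0.0943, -0.044 ])]
```

Request:
servo_tool(motion="0 0 -0.0007 0 0;0 0 -0.0007 0.008 0;0 0 -0.0007 0.014 0;0 0 -0.0007 0.018 0;0 0 -0.0007 0.02 0;0 0 -0.0007 0.02 0")

```text
t: 6.4
tcp_pos: [0.4625, 0.0729, 0.0437]
eef_rot: [-3.142, -0.001, -3.045]
ft_force: [-0.9, -0.0, -3.2]
width: 0.0091
```

Request:
servo_tool(motion="0 0 0 0.003 0;0 0 0 0.006 0;0 0 0 0.008 0;0 0 0 0.009 0;0 0 0 0.01 0;0 0 0 0.01 0")

```text
t: 7.0
tcp_pos: [0.4626, 0.0729, 0.0348]
eef_rot: [-3.141, -0.0, -3.045]
ft_force: [-7.7, -0.2, 14.1]
width: 0.0095
```

Request:
servo_tool(motion="0 0 0 0.001 0;0 0 0 0.002 0;0 0 0 0.003 0;0 0 0 0.003 0;0 0 0 0.003 0")

```text
t: 7.5
tcp_pos: [0.4627, 0.0729, 0.0345]
eef_rot: [-3.141, 0.0, -3.045]
ft_force: [-35.7, -1.6, 73.9]
width: 0.0094
```

```bash
python3 -c "
from h import *
plan([.463,.073,.0347],185.5)
s=optics.read_camera('side')
cv2.imwrite('pics/side_i.png',s)
cv2.imwrite('pics/i.png',cv2.resize(s[140:240,230:340],None,fx=7,fy=6,interpolation=2))"
```

```text
shift [-0.0003  0.0001 -0.0002] turn 0.0007 | t 7.5 tcp [0.4627 0.0729 0.0345] rot [-3.1411e+00  5.0000e-04 -3.0449e+00] F [-35.7  -1.6  73.9] w 0.0094
```

View pics/i.png

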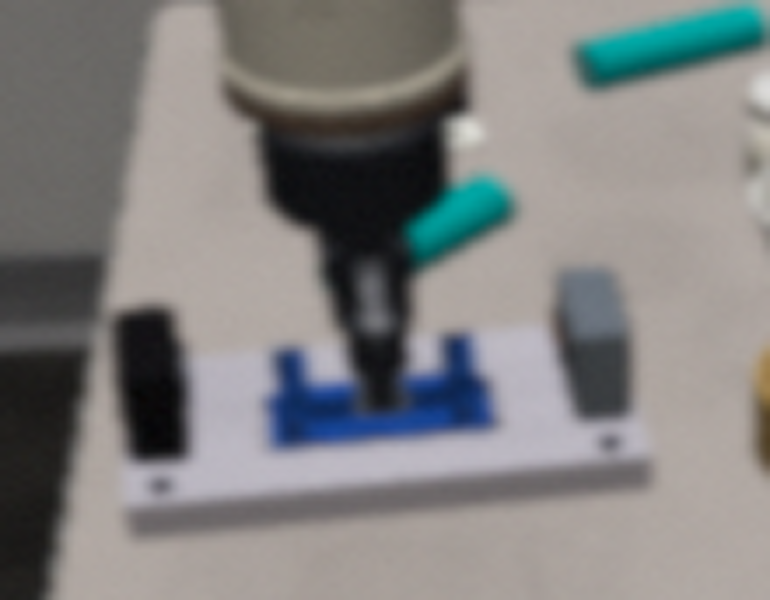

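Request:
servo_tool(motion="0 0 0 -0.002 0;0 0 0 -0.0035 0;0 0 0 -0.0035 0;1 0 0 -0.0035 0;1 0 0 -0.0035 0;1 0 0 -0.0035 0;1 0 0 -0.0035 0;1 0 0 -0.0035 0;1 0 0 -0.03 0;1 0 0 -0.07 0;1 0 0 -0.12 0;1 0 0 -0.12 0")

```text
t: 8.75
tcp_pos: [0.465, 0.0729, 0.1571]
eef_rot: [-3.141, 0.009, -3.045]
ft_force: [1.2, 0.5, -1.8]
width: 0.0858
```

```bash
python3 -c "
from h import *
plan([.452,.353,.13],197.3)"
```

```text
shift [-0.0137  0.2801  0.0269] turn -0.2056 | t 8.75 tcp [0.465  0.0729 0.1571] rot [-3.1406  0.0086 -3.0453] F [ 1.2  0.5 -1.8] w 0.0858
```

Request:
servo_tool(motion="1 -0.014 0.28 0.027 -0.206;1 -0.014 0.28 0.027 -0.206;1 -0.014 0.28 0.027 -0.206;1 -0.014 0.28 0.027 -0.206;1 -0.014 0.28 0.027 -0.206;1 -0.014 0.28 0.027 -0.206;1 -0.014 0.28 0.027 -0.206;1 -0.014 0.28 0.027 -0.206;1 -0.014 0.28 0.027 -0.206")

```text
t: 9.65
tcp_pos: [0.4498, 0.3521, 0.124]
eef_rot: [-3.141, -0.0, -2.84]
ft_force: [0.1, -0.6, -0.3]
width: 0.0858
```

```bash
python3 -c "
from m import *
plan([.452,.353,.016],197.4)
s=optics.read_camera('side');t=optics.read_camera('top')
cv2.imwrite('pics/side_j.png',s);cv2.imwrite('pics/top_j.png',t)
cv2.imwrite('pics/j.png',np.hstack([cv2.resize(s[130:240,230:330],None,fx=4,fy=4,interpolation=2),cv2.resize(t[180:290,290:350],None,fx=4,fy=4,interpolation=2)]))
a=cv2.imread('pics/side0.png');f=lambda u,v:(230+(u+.5)/6-.5,140+(v+.5)/6-.5)
# bands on barrel top in side image: measured centre bands (288,110),(345,97) z~.03
for p in((288,108),(345,96),(229,118),(398,87)):print(ray('side',f(*p),.028))
"
```

```text
shift [-0.0023  0.0002  0.108 ] turn -0.002 | t 9.65 tcp [0.4498 0.3521 0.124 ] rot [-3.1413e+00 -2.0000e-04 -2.8399e+00] F [ 0.1 -0.6 -0.3] w 0.0858
[0.43553385 0.34208115 0.028     ]
[0.46907706 0.35252149 0.028     ]
[0.40116402 0.33401817 0.028     ]
[0.50065365 0.35996075 0.028     ]
```

View pics/j.png

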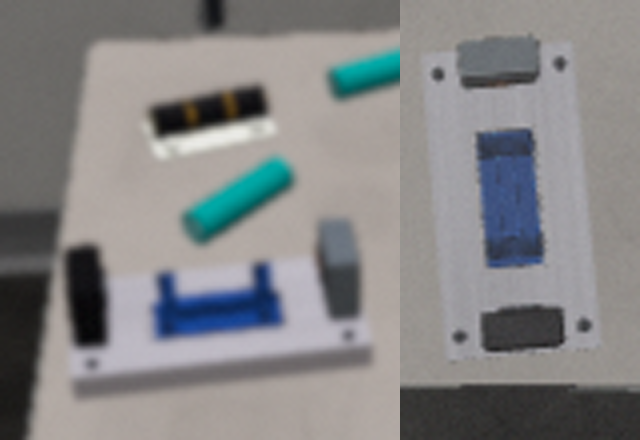

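Request:
servo_tool(motion="1 -0.002 0 0.05 0;1 -0.002 0 0.09 0;1 -0.002 0 0.108 0;1 -0.002 0 0.108 0;0 -0.002 0 0.108 0;0 -0.002 0 0.108 0;0 -0.002 0 0.108 0;0 -0.002 0 0.108 0;0 -0.002 0 0.108 0;0 -0.002 0 0.108 0;0 -0.002 0 0.108 0", newtons=60)

```text
t: 10.85
tcp_pos: [0.4522, 0.3536, 0.0174]
eef_rot: [3.142, 0.002, -2.839]
ft_force: [-1.7, -2.8, 12.6]
width: 0.0303
```

```bash
python3 -c "
from m import *
plan([.452,.353,.016],197.4)
t=cv2.imread('pics/top_j.png').astype(int);m=((t[...,0]-t[...,2])>30).astype(np.uint8);mm=m*0;mm[205:255,300:335]=m[205:255,300:335]
cs,_=cv2.findContours(mm,0,2);c2=max(cs,key=cv2.contourArea);r=cv2.minAreaRect(c2);print(r)
print([loc(ray('top',p,.025),BT).round(4) for p in cv2.boxPoints(r)])
"
```

```text
shift [ 0.0004 -0.0005  0.0014] turn -0.0015 | t 10.85 tcp [0.4522 0.3536 0.0174] rot [ 3.1416e+00  1.7000e-03 -2.8394e+00] F [-1.7 -2.8 12.6] w 0.0303
((316.8360595703125, 229.1967315673828), (33.3171501159668, 13.761433601379395), 84.80557250976562)
[array([0.0476, 0.0208]), array([ 0.0478, -0.0186]), array([-0.0473, -0.0187]), array([-0.0475,  0.0202])]
```

Request:
servo_tool(motion="0 0 0 -0.02 0;0 0 0 -0.06 0;0 0 0 -0.1 0;0 0 0 -0.12 0;0 0 0 -0.12 0;0 0 0 -0.12 0", newtons=80)

```text
t: 11.45
tcp_pos: [0.4515, 0.3534, 0.1358]
eef_rot: [3.142, 0.0, -2.839]
ft_force: [0.5, 0.7, -2.0]
width: 0.0294
```

```bash
python3 -c "
from m import *
plan([.4635,.0731,.136],185.5)
s=optics.read_camera('side')
cv2.imwrite('pics/side_k.png',s)
cv2.imwrite('pics/k.png',cv2.resize(s[70:210,230:330],None,fx=4,fy=4,interpolation=2))
"
```

```text
shift [ 7.200e-02 -2.712e-01 -2.000e-04] turn 0.2063 | t 11.45 tcp [0.4515 0.3534 0.1358] rot [ 3.1416e+00  2.0000e-04 -2.8393e+00] F [ 0.5  0.7 -2. ] w 0.0294
```

View pics/k.png

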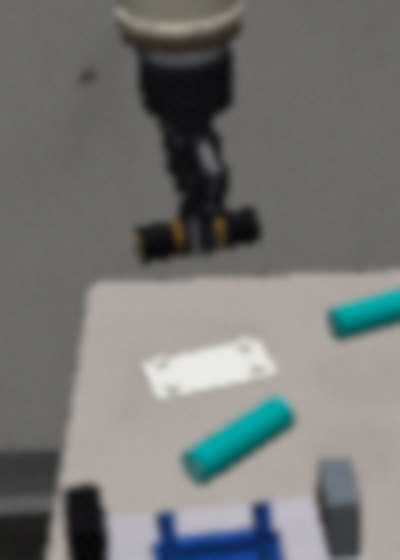

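Request:
servo_tool(motion="0 0.072 -0.271 0 0.206;0 0.072 -0.271 0 0.206;0 0.072 -0.271 0 0.206;0 0.072 -0.271 0 0.206;0 0.072 -0.271 0 0.206;0 0.072 -0.271 0 0.206;0 0.072 -0.271 0 0.206;0 0.072 -0.271 0 0.206;0 0.072 -0.271 0.04 0.206;0 0.072 -0.271 0.06 0.206;0 0.072 -0.271 0.06 0.206;0 0.072 -0.271 0.06 0.206")

```text
t: 12.7
tcp_pos: [0.4635, 0.0741, 0.0762]
eef_rot: [3.141, -0.001, -3.044]
ft_force: [-0.1, 0.6, -1.8]
width: 0.0294
```

```bash
python3 -c "
from m import *
plan([.4635,.0731,.076],185.5)
s=optics.read_camera('side');t=optics.read_camera('top')
cv2.imwrite('pics/side_l.png',s);cv2.imwrite('pics/top_l.png',t)
cv2.imwrite('pics/l.png',cv2.resize(s[140:240,230:340],None,fx=7,fy=6,interpolation=2))
cv2.imwrite('pics/l2.png',cv2.resize(t[180:280,280:360],None,fx=6,fy=6,interpolation=2))
"
```

```text
shift [ 0.0001 -0.001   0.0002] turn 0.0014 | t 12.7 tcp [0.4635 0.0741 0.0762] rot [ 3.1415e+00 -9.0000e-04 -3.0442e+00] F [-0.1  0.6 -1.8] w 0.0294
```

View pics/l.png

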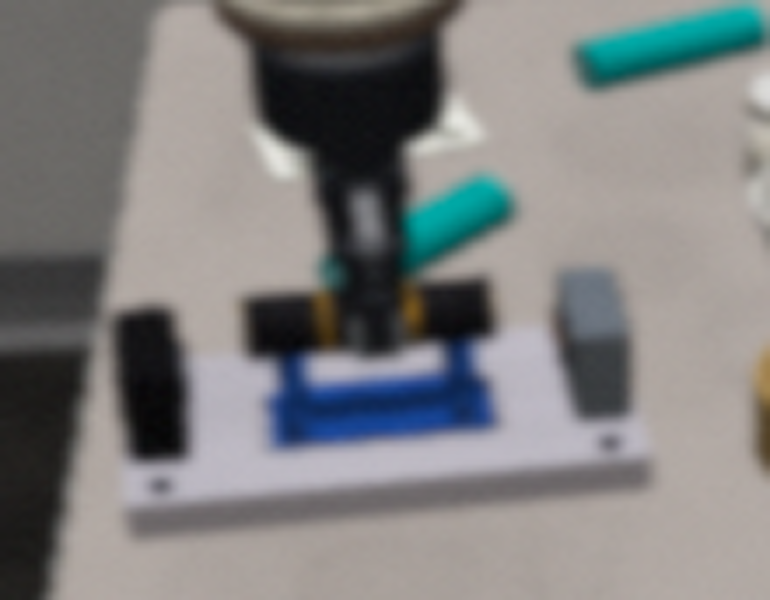

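View pics/l2.png

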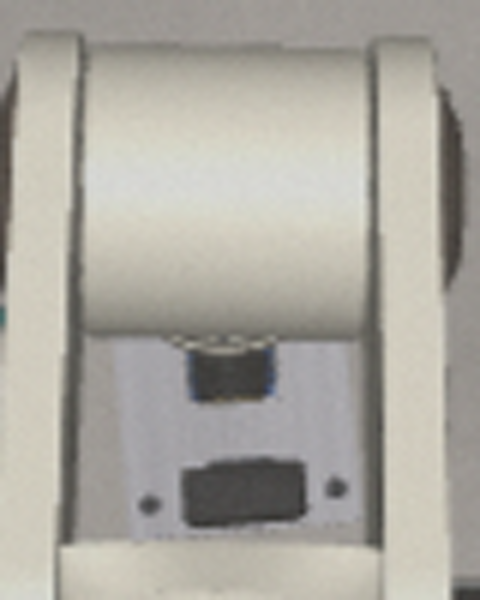

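```bash
python3 - <<'E'
from m import *
f=lambda u,v:(230+(u+.5)/7-.5,140+(v+.5)/6-.5)
g=lambda u,v:(280+(u+.5)/6-.5,180+(v+.5)/6-.5)
za=.0788
e=[loc(ray('side',f(*p),za),BS) for p in((245,328),(494,305))];print('side ends',np.round(e,4),'mid',np.mean(e,0))
e=[loc(ray('side',f(*p),.010),BS) for p in((273,447),(495,428))];print('side block slab bottom(ish)',np.round(e,4),'mid',np.mean(e,0))
for z in(.0628,.0788): print('top near end',z,[loc(ray('top',g(*p),z),BT).round(4) for p in((196,403),(268,399))])
print('top barrel sides',[loc(ray('top',g(*p),.0788),BT).round(4) for p in((194,375),(270,370))])
print('block saddle sides',[loc(ray('top',g(*p),.051),BT).round(4) for p in((189,375),(275,370))])
print('tcp',loc(np.array([.4635,.0741]),BT))
E
```

```text
side ends [[-0.0514  0.0006]
 [ 0.0531  0.0011]] mid [0.00083267 0.00085566]
side block slab bottom(ish) [[-0.0468 -0.0095]
 [ 0.049  -0.0111]] mid [ 0.00106105 -0.01029523]
top near end 0.0628 [array([-0.0509,  0.0182]), array([-0.0519, -0.0149])]
top near end 0.0788 [array([-0.0518,  0.0182]), array([-0.0529, -0.0145])]
top barrel sides [array([-0.0391,  0.018 ]), array([-0.0399, -0.0166])]
block saddle sides [array([-0.037 ,  0.0203]), array([-0.0382, -0.0196])]
tcp [9.21518852e-05 2.00037697e-03]
```

Request:
servo_tool(motion="0 0 0 0.006 0;0 0 0 0.012 0;0 0 0 0.016 0;0 0 0 0.016 0;0 0 0 0.016 0")

```text
t: 13.3
tcp_pos: [0.4635, 0.0733, 0.06]
eef_rot: [-3.142, -0.0, -3.045]
ft_force: [-0.2, -0.2, -2.3]
width: 0.0296
```

Request:
servo_tool(motion="0 0 -0.0003 0.0015 0;0 0 -0.0003 0.003 0;0 0 -0.0003 0.004 0;0 0 -0.0003 0.0045 0;0 0 -0.0003 0.0045 0;0 0 -0.0003 0.0045 0")

```text
t: 13.9
tcp_pos: [0.4637, 0.073, 0.0562]
eef_rot: [-3.141, 0.0, -3.045]
ft_force: [-5.2, -1.0, 10.7]
width: 0.0293
```

Request:
servo_tool(motion="0 0 0 0.0001 0;0 0 0 0.0001 0;0 0 0 0.0001 0;0 0 0 0.0001 0;0 0 0 0.0001 0")

```text
t: 14.4
tcp_pos: [0.4637, 0.073, 0.0561]
eef_rot: [-3.141, 0.0, -3.045]
ft_force: [-5.5, -1.4, 12.0]
width: 0.0292
```

```bash
python3 - <<'E'
from m import *
plan([.4635,.0731,.0562],185.5)
s=optics.read_camera('side');t=optics.read_camera('top')
cv2.imwrite('pics/side_m.png',s);cv2.imwrite('pics/top_m.png',t)
cv2.imwrite('pics/m.png',np.hstack([cv2.resize(s[160:240,240:320],None,fx=6,fy=6,interpolation=2),cv2.resize(t[215:275,295:345],None,fx=6,fy=8,interpolation=2)]))
E
```

```text
shift [ 0.0002  0.0001 -0.0001] turn 0.0004 | t 14.4 tcp [0.4637 0.073  0.0561] rot [-3.1413e+00  3.0000e-04 -3.0452e+00] F [-5.5 -1.4 12. ] w 0.0292
```

View pics/m.png

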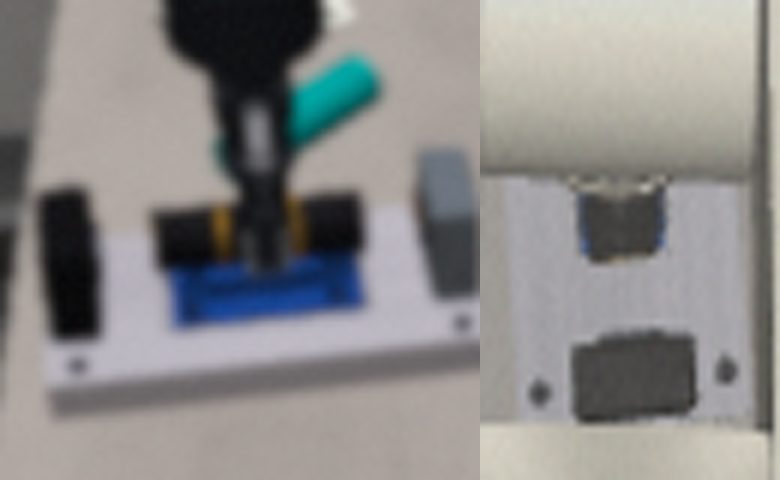

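```bash
python3 - <<'E'
from m import *
s=cv2.imread('pics/side_m.png').astype(int)
f=lambda u,v:(240+(u+.5)/6-.5,160+(v+.5)/6-.5)
e=[loc(ray('side',f(*p),.0586),BS) for p in((155,238),(363,220))];print('barrel',np.round(e,4),np.mean(e,0))
e=[loc(ray('side',f(*p),.018),BS) for p in((172,324),(364,304))];print('slab',np.round(e,4),np.mean(e,0))
g=lambda u,v:(295+(u-480+.5)/6-.5,215+(v+.5)/8-.5)
for z in(.0426,.0586):print('near end',[loc(ray('top',g(*p),z),BT).round(4) for p in((590,262),(658,258))])
print('barrel sides',[loc(ray('top',g(*p),.0586),BT).round(4) for p in((586,225),(660,225))])
print('saddle sides',[loc(ray('top',g(*p),.051),BT).round(4) for p in((579,225),(665,225))])
E
```

```text
barrel [[-0.0509  0.0023]
 [ 0.0517 -0.001 ]] [0.00041609 0.00065583]
slab [[-0.0474 -0.0164]
 [ 0.0485 -0.0173]] [ 0.00056132 -0.01683468]
near end [array([-0.0514,  0.0165]), array([-0.0528, -0.0152])]
near end [array([-0.0523,  0.0165]), array([-0.0537, -0.0148])]
barrel sides [array([-0.0395,  0.0172]), array([-0.0424, -0.0168])]
saddle sides [array([-0.0387,  0.0205]), array([-0.0421, -0.0193])]
```

```bash
python3 -c "
from h import *
plan([.4635,.0731,.0562],185.5)
print(workorder.sign_off())"
```

```text
shift [ 0.0002  0.0001 -0.0001] turn 0.0004 | t 14.5 tcp [0.4637 0.073  0.0561] rot [-3.1413e+00  3.0000e-04 -3.0452e+00] F [-7.1 -1.1 12.2] w 0.0295
the job is handed in; nothing more can be done
None
```

The V-block is pressed into the recess, and the black lens barrel lies in the V with the gripper still holding it down. I handed the job in at 14.5 s; no verdict was reported.

**V-block:** I pushed it onto the recess floor until the wrist force rose to about 74 N. The tool then stood at 0.0345 m, against 0.0347 m expected when flush. The later top view put the block within about 1 mm of the recess centre and square to it.

**Barrel:**
- **Depth:** contact came at a tool height of 0.0561 m, against 0.056 m expected when seated.
- **Force:** the last reading was 12 N upward, about 14 N of press once the held weight is counted. The sideways force across the V was only about 1 N, so both faces should be loaded.
- **Centring:** the side view puts the barrel's middle within about 0.3 mm of the block's, and the near end in the top view agrees to about 1 mm.

**Where checks disagreed:**
- The two cameras placed the bench about 3 mm apart, so I measured the block and barrel relative to the bench within each view.
- A force of −5 to −7 N along the V showed up while pressing the barrel, and −36 N while pressing the block. I took it as the arm's own flex, and the barrel did not visibly slip.

I planned the moves clear of the mortar, tape roll and jar but did not check them again in the last pictures.

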